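Pump up the vacuum-base fixture

ROBOT

A 6-joint arm with a two-finger parallel gripper is mounted at the origin on the work surface. World frame = base frame: x ahead of the robot, y to its left, z up, the work surface at z = 0. Lengths are in m, angles in rad, forces in N, time in s.
With the tool pointing down it reaches from about 0.35 to 0.975 m from the base axis. Payload 4.9 kg.
Tool frame: the origin (TCP) lies midway between the tips of the shut fingers; the grasp point (between the pads) lies 19 mm behind it; z points along the fingers, y is the line along which they close (so a half turn about z gives the same grasp; the last joint's range is limited). The gripper opens to 85 mm and grips with 20 to 120 N. Pads are 22 mm wide; open, the fingers measure 114 mm over their backs; the gripper's body (76 mm by 85 mm) begins 54 mm behind the grasp point. The pads swing forward as they close: fully open they stand 13 mm farther back than shut.
Start: joints at [1.215, 0.053, 1.613, -0, 1.476, -0.119], TCP at [0.147, 0.608, 0.231] pointing down, gripper open.
Joint ranges: [-3.01, 3.01], [-1.01, 2.22], [0.06, 2.58], [-1.02, 4.17], [0.09, 2.62], [-3.14, 3.14]. Speed limits (rad/s): [2.57, 2.57, 3.14, 3.14, 3.14, 3.14].

INTERFACE

Orientations are given as a unit quaternion [x, y, z, w].
In Python, from station import get_state, imaging, order, boxes_of gives the robot as it stands.
- The arm moves only by the tool jog_arm, never from a script. Its argument "rows" is a list of rows, each a list of 3 entries, a list of its own where there are three numbers: the opening, from 0 (shut) to 1 (fully open), then the shift along the tool's x, y, z as a fraction of full scale, then the turn about the tool's z as a fraction of full scale. A call has 1 to 5 rows; each row is the pose to reach, as a shift and turn from the pose commanded when the call began, along the tool's axes at that moment; what a row does not reach only later rows make up. Full scale, the value 1, is 500 mm for a shift and pi/2 rad for a turn. A row lasts 1/8 s, in which the tool goes at most 62.5 mm and 10.7 degrees, less where a joint would pass 70% of its speed; a pose out of reach is approached as far as the arm can. A call with a number of a shift or a turn outside -1 to 1 is refused whole. A call with a gripper value outside its range is refused whole. The fingers move at their own pace and stop on an object; "grip_force" is the grip in N (left out, the last holds). Time passes only in rows, so rows that repeat a pose let the fingers close. It gives the time, the measured TCP pose, the force, the opening and the grip force at its end, in the units of the state.
- get_state(): the state, without advancing time (a new reading comes with each control period).
- imaging.grab_frame(name): name is "scene" or "top" or "wrist"; returns (picture, depth): 420x560x3 uint8, red, green, blue; 420x560 float32, m along the optical axis (not along the pixel's ray), 0 where there is no reading.
- imaging.camera_model(name): a dict with "intrinsics" (3x3 intrinsics, pixels), "rvec" (rotation vector, rad) and "tvec" (3), from world to camera coordinates, as OpenCV has them. Camera axes: x right, y down, z forward; pixel columns grow to the right and rows downward; lengths in m; the calibration is good to about 2 mm. The wrist camera is an equidistant fisheye: a pixel r from the principal point sees the ray r / f radians off the axis. A picture is of the moment at which its call begins: read the wrist's pose just before it. camera_model takes no time and is no camera call; for the wrist camera it gives the pose at the moment of the call.
- order.sign_off(): hands the job in; it is judged then, once.
Trained networks look in the newest picture that a camera, given by its name, has taken for a name from the list of things; names that differ only in an ending like _2 or _b are one class to them, and where a whole thing is asked for, a point or a joint stands for the part that bears it (a point fixed in the world has none). Each returns a list of dicts, best first, with "score" (0 to 1); they miss things now and then, are a little off and sometimes report something else, mostly with a low value. They report only what shows in the picture. A call takes as long as a camera call.
- boxes_of(camera, query): "uv" ([column, row] in pixels, amid what is visible of it).
The state is a dict: "t": time; "q": joint angles; "qd": joint speeds; "joint_torque": joint torques, N m; "tool_pos": TCP position; "eef_rot": TCP orientation; "contact_force": force on the tool from outside, world axes, zero at the start; "torque": the same for the moment, N m; "opening": finger opening in m; "grasp_force": force on a finger pad.
Only numpy, scipy, OpenCV 4.12 (cv2) and the standard library are available. Lean on these libraries where they do the work, as an engineer would, in place of code of your own. Each camera call takes 0.05 s, during which the arm holds its last target. There are 200 camera calls.

TASK

Pump up the vacuum-base fixture so that it holds to the bench: push its big mushroom plunger down with the fingertips and let it spring back, again and again, until the brass indicator pin at the end of the fixture stands fully out, and leave the plunger up. Only push: do not lift, tip or shove the fixture, do not touch the pin, leave the small release button alone, and leave the other things on the bench where they are.

Things in the scene. Friction and masses are not known exactly. Their poses are not given: they have to be found in the camera images.
- plunger_top (a point): Centre of the top face of the fixture's pump plunger: a black mushroom knob, 60 mm across (its nearly flat top is 48 mm across), the largest round thing on the fixture and its highest point, 135 mm above the bench when up. It is pushed straight down 25 mm against a spring (6 N to start, about 12 N at the bottom) and comes back up by itself when let go. This point moves with the knob; z axis up.
- plunger (a joint): How far the plunger is pushed down: 0 = fully up, 0.025 m = fully down.
- pin (a joint): How far the brass pin stands out: 0 = in (end 3 mm proud of its nut), 0.040 to 0.041 m = fully out; starts at 0 to 18 mm. A ratchet moves it out about 10 mm per complete stroke of the plunger (fully down, then fully up); 10 to 20 mm strokes give about 5 mm, shorter ones perhaps nothing. It moves as the plunger goes down and stays put as it rises. Once fully out, more strokes change nothing.
- pin_end (a point): Centre of the outer end of the brass indicator pin, which is 15 mm thick and lies level, 40 mm above the bench; its y axis points outward. It comes out of the end face of the fixture that is farther from the plunger (191 mm level from the plunger's axis when in, 231 mm when out).
- release (a joint): How far the vacuum release button is pushed: 0 = up, 0.006 m = fully down (it springs back). To be left alone.
- release_top (a point): Centre of the top of the release button: a small steel button, 16 mm across, 77 mm above the bench, on the fixture's top near the pin's end, 153 mm from the plunger's axis.
- fixture: Vacuum-base fixture standing loose on the bench, about 3 kg: black rubber foot 120 x 240 x 14 mm, grey housing 74 x 220 mm up to 62 mm high, with, along its length (y axis), the plunger at y = -70 mm, two dark jaws gripping an aluminium bar at y = -20 to +50 mm (up to 92 mm high), the release button at y = +83 mm and the pin at the +y end. Origin: centre of its underside; z up.
- offcut: Bystander, loose: offcut of square aluminium profile, 30 x 90 x 30 mm high, lying. Origin: about the centre of its underside.
- jar: Bystander, loose: small screw-top jar, 50 mm across, 60 mm high. Origin: about the centre of its underside.
- tape: Bystander, loose: roll of black tape lying flat, 90 mm across, 24 mm high. Origin: about the centre of its underside.
- screwdriver: Bystander, loose: screwdriver 190 mm long, lying. Origin: about the centre of its underside.
- spanner: Bystander, loose: steel spanner 170 mm long, lying. Origin: about the centre of its underside.
- screw_tray: Bystander, loose: open tray of screws, 110 x 80 x 35 mm high. Origin: about the centre of its underside.
- drill: Bystander, loose: cordless driver lying on its side, about 185 x 160 mm, 54 mm high. Origin on the axis of its barrel's underside.

How it is judged:
By the outcome, as a careful person would: the job done as asked, in the order asked, and still so for the second after the job is handed in, with the robot touching nothing.
It also fails if it takes over 51 s, if anything falls off the work surface, if the arm or the gripper's body presses on something with over 40 N, if the wrist force passes 120 N, or if a joint passes its speed limit or range.

## Working session

There is one attempt and no reset: what is moved stays moved. The work goes in short steps, Python scripts to look and compute and a tool call to move; the robot and the scene stay as the last step left them, time stands still between calls to the robot, and variables do not carry over. Pictures are saved under pics/ and viewed, at most 10 in all, crops included, and the job is handed in when it is done.

Besides the shell and the picture viewer there is one more tool, called after "Request:" as name(argument=value, ...), one argument or row to a line, values as JSON. jog_arm: Moves the arm, as the interface text tells. Shift numbers are shares of 500 mm and turn numbers shares of pi/2 rad, none past 1 either way. Its arguments: {"type":"object","properties":{"rows":{"type":"array"},"grip_force":{"type":"number"}},"required":["rows"]}

```bash
mkdir -p pics; cat > h.py <<'E'
import numpy as np, cv2
from station import get_state, imaging, order, boxes_of
def grab(n):
    m=imaging.camera_model(n); p,d=imaging.grab_frame(n); return p,d,m
def world(m,d,u,v):
    K=np.array(m["intrinsics"]);R=cv2.Rodrigues(np.array(m["rvec"],float))[0];t=np.array(m["tvec"],float).ravel()
    u=np.asarray(u);v=np.asarray(v);z=d[v,u]
    c=np.stack([(u-K[0,2])/K[0,0]*z,(v-K[1,2])/K[1,1]*z,z],-1)
    return (c-t)@R
def save(p,n): cv2.imwrite("pics/"+n,p[...,::-1])
E
python3 - <<'E'
from h import *
ps=[]
for n in ("scene","top"):
    p,d,m=grab(n); ps.append(p)
    for q in ("plunger_top","pin_end","release_top","fixture"):
        for b in boxes_of(n,q)[:2]:
            u,v=np.round(b["uv"]).astype(int); print(n,q,round(b["score"],2),u,v,world(m,d,u,v).round(3))
    if n=="top":
        V,U=np.mgrid[0:420,0:560];W=world(m,d,U.ravel(),V.ravel())
        ok=(d.ravel()>0)&(W[:,2]>.125)&(W[:,2]<.145); print(ok.sum(),np.median(W[ok],0),W[ok].min(0),W[ok].max(0))
save(cv2.resize(np.vstack(ps),(448,600) if 0 else (400,600)),"a.png")
save(np.hstack(ps)[:, :],"ab.png")
save(cv2.resize(ps[0],(800,600)),"s.png");save(cv2.resize(ps[1],(800,600)),"t.png")
print(get_state())
E
```

```text
scene plunger_top 0.51 290 219 [0.625 0.025 0.136]
scene fixture 0.83 304 231 [0.613 0.074 0.063]
top plunger_top 0.87 268 206 [0.608 0.03  0.134]
top fixture 0.63 247 227 [0.56  0.084 0.09 ]
455 [0.60647709 0.03481389 0.13343439] [ 0.5790593  -0.69847811  0.12502587] [0.66294286 0.06467906 0.14021221]
{'t': 0.5, 'q': array([ 1.21500849e+00,  5.26905266e-02,  1.61293730e+00, -9.35542610e-06,
        1.47601395e+00, -1.18979512e-01]), 'qd': array([ 0.00082957, -0.00098704, -0.00197045, -0.00168713,  0.00053938,
       -0.00108452]), 'joint_torque': array([ 1.39042390e-04, -3.93214989e+01, -3.70029294e+01, -1.63323621e-04,
        1.38532287e-03, -4.28413486e-06]), 'tool_pos': array([0.14660181, 0.60752306, 0.23128715]), 'eef_rot': array([ 1.18127253e-01,  9.92998465e-01, -2.49660094e-05, -1.24934844e-06]), 'contact_force': array([ 0.18063514,  0.3142486 , -0.43405575]), 'torque': array([ 0.02259742, -0.0082031 ,  0.0004588 ]), 'grasp_force': 0.0, 'opening': 0.08558349738948266}
```

View pics/s.png

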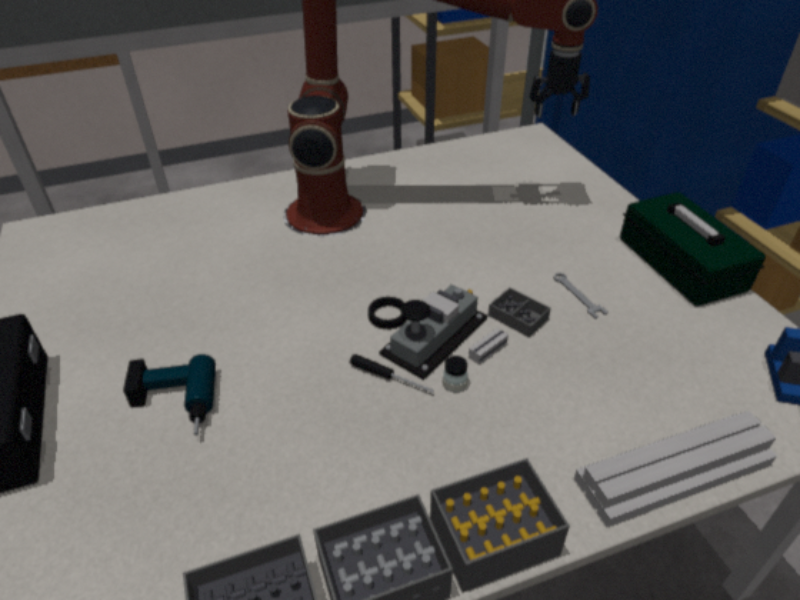

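View pics/t.png

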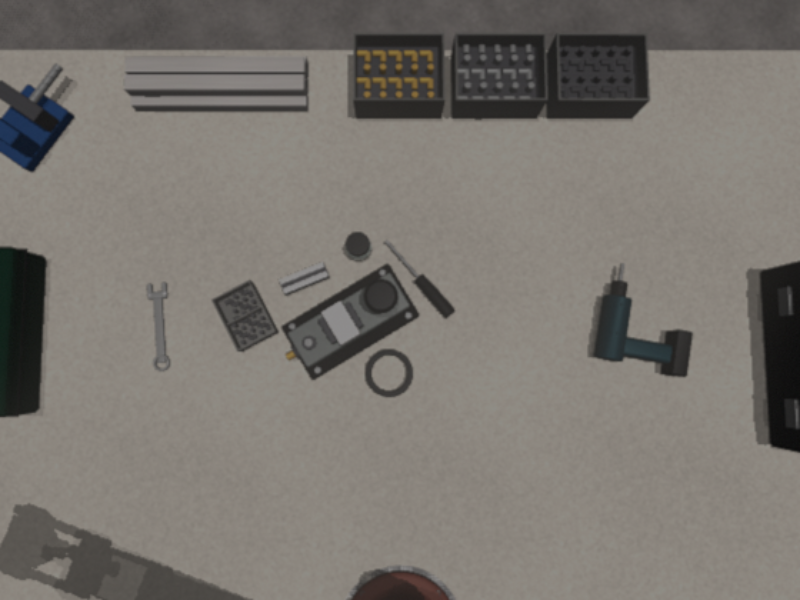

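The scene view shows the fixture mid-bench, with its black knob near (416,312). In the top view the knob is at (381,294) and the brass pin at (291,355), pointing away from the knob. The bench around the knob is clear above 135 mm. I'll approach with the fingers shut.

Request:
jog_arm(
  rows=[
    [0, [-0.1, -0.08, 0], 0],
    [0, [-0.2, -0.155, 0], 0],
    [0, [-0.3, -0.23, 0], 0],
    [0, [-0.4, -0.31, 0], 0],
    [0, [-0.5, -0.385, 0], 0],
  ],
)

```text
t: 1.12
tool_pos: [0.3434, 0.3625, 0.2317]
eef_rot: [0.118, 0.993, 0.0, 0.0]
contact_force: [0.5, 0.4, -1.0]
opening: 0.0001
grasp_force: 0.0
```

Request:
jog_arm(
  rows=[
    [0, [-0.1, -0.08, 0], 0],
    [0, [-0.2, -0.155, 0], 0],
    [0, [-0.3, -0.23, 0], 0],
    [0, [-0.4, -0.31, 0], 0],
    [0, [-0.5, -0.385, 0], 0],
  ],
)

```text
t: 1.75
tool_pos: [0.5396, 0.1189, 0.2317]
eef_rot: [0.118, 0.993, 0.0, 0.0]
contact_force: [0.1, 0.4, 1.2]
opening: -0.0003
grasp_force: 0.0
```

```bash
cat >> h.py <<'E'
from scipy.spatial.transform import Rotation as Ro
def knob(n):
    p,d,m=grab(n);K=np.array(m["intrinsics"]);R=cv2.Rodrigues(np.array(m["rvec"],float))[0];t=np.array(m["tvec"],float).ravel()
    V,U=np.mgrid[0:420,0:560]
    if n=="wrist":
        x=(U-K[0,2])/K[0,0];y=(V-K[1,2])/K[1,1];r=np.hypot(x,y)+1e-9;s=np.tan(np.minimum(r,1.4))/r
        W=(np.stack([x*s*d,y*s*d,d],-1)-t)@R
    else: W=world(m,d,U.ravel(),V.ravel()).reshape(420,560,3)
    return p,d,W
def rel(w):
    s=get_state(); return Ro.from_quat(s["eef_rot"]).inv().apply(np.array(w)-s["tool_pos"])/.5
E
python3 - <<'E'
from h import *
s=get_state();print(s["t"],s["tool_pos"],s["eef_rot"],s["contact_force"],s["opening"])
for n in ("wrist","top"):
    p,d,W=knob(n)
    if n=="wrist": save(p,"w1.png")
    ok=(d>0)&(abs(W[...,2]-.132)<.01)&(np.hypot(W[...,0]-.608,W[...,1]-.03)<.05)
    P=W[ok]; print(n,ok.sum(),)
    if len(P): print(np.median(P,0),P.min(0),P.max(0),"centre",cv2.minEnclosingCircle(P[:,:2].astype(np.float32)))
E
```

```text
1.75 [0.53955779 0.11888157 0.23170552] [1.18277219e-01 9.92980477e-01 2.20626134e-04 4.73143895e-04] [0.1234191  0.38605884 1.24119564] -0.0003099962487044307
wrist 2200
[0.59511466 0.03951262 0.13431656] [0.57612499 0.00262625 0.12221218] [0.62366524 0.06292267 0.13719804] centre ((0.6056230068206787, 0.032734256237745285), 0.030371323227882385)
top 454
[0.60633127 0.03481374 0.13336125] [0.57910135 0.00768518 0.1235103 ] [0.6370971  0.06478382 0.14046562] centre ((0.6080109477043152, 0.03516143187880516), 0.030081413686275482)
```

View pics/w1.png

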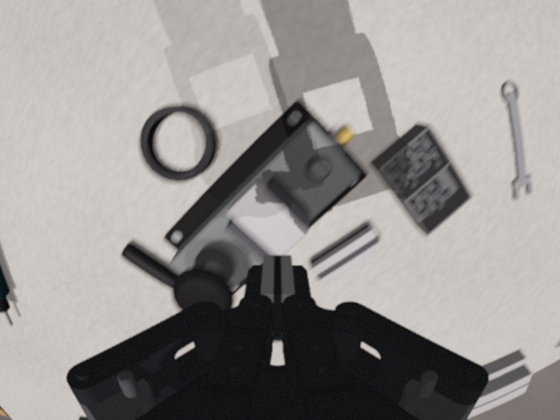

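The wrist view shows the knob at (203,292), the tape at (178,142) and the short pin at (345,135). The knob centre is about (0.607, 0.034). I'll hover above it.

Request:
jog_arm(
  rows=[
    [0, [-0.09, -0.07, 0], 0],
    [0, [-0.164, -0.129, 0.05], 0],
    [0, [-0.164, -0.129, 0.12], 0],
    [0, [-0.164, -0.129, 0.16], 0],
    [0, [-0.164, -0.129, 0.16], 0],
  ],
)

```text
t: 2.48
tool_pos: [0.6014, 0.0396, 0.1493]
eef_rot: [0.118, 0.993, -0.0, -0.002]
contact_force: [-0.1, 0.1, 0.7]
opening: 0.0
grasp_force: 0.0
```

```bash
python3 - <<'E'
from h import *
s=get_state();print(s["t"],s["tool_pos"],s["contact_force"])
p,d,m=grab("scene");a=p[180:280,240:350]
p2,d,m=grab("wrist")
save(np.hstack([cv2.resize(a,(440,400),interpolation=cv2.INTER_CUBIC),p2[:400,100:460]]),"w2.png")
print(rel([.607,.034,.11]),rel([.607,.034,.137]))
E
```

```text
2.475 [0.60141546 0.03956443 0.14925958] [-0.14960899  0.05391071  0.70546038]
[-0.00948304 -0.0090241   0.08499199] [-0.0095656  -0.00900657  0.03099206]
```

View pics/w2.png

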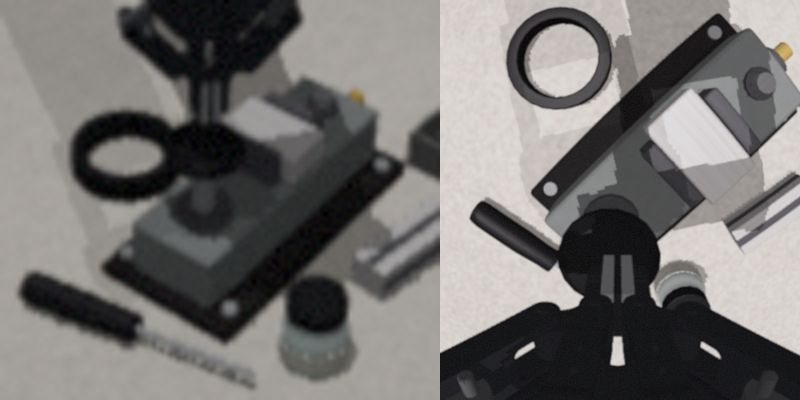

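The scene crop shows the fingertips just above the knob at about (205,140). The wrist crop shows the tips at (617,265) over the knob centred near (610,250). The pin is short. Measured position is about 6 mm off, so I'll correct it and make the first stroke.

Request:
jog_arm(
  rows=[
    [0, [-0.0095, -0.009, 0], 0],
    [0, [-0.0095, -0.009, 0.04], 0],
    [0, [-0.0095, -0.009, 0.065], 0],
    [0, [-0.0095, -0.009, 0.08], 0],
    [0, [-0.0095, -0.009, 0.08], 0],
  ],
)

```text
t: 3.2
tool_pos: [0.6089, 0.033, 0.1132]
eef_rot: [0.118, 0.993, 0.0, 0.003]
contact_force: [2.6, -0.4, 9.3]
opening: -0.0
grasp_force: 4.1
```

Request:
jog_arm(
  rows=[
    [0, [0, 0, 0.006], 0],
    [0, [0, 0, 0.01], 0],
    [0, [0, 0, 0.01], 0],
  ],
)

```text
t: 3.58
tool_pos: [0.609, 0.033, 0.1098]
eef_rot: [0.118, 0.993, -0.0, 0.003]
contact_force: [-0.5, -0.4, 14.3]
opening: -0.0002
grasp_force: 7.0
```

Request:
jog_arm(
  rows=[
    [0, [0, 0, 0.004], 0],
    [0, [0, 0, 0.004], 0],
  ],
)

```text
t: 3.82
tool_pos: [0.6091, 0.033, 0.1098]
eef_rot: [0.118, 0.993, -0.0, 0.003]
contact_force: [-6.7, -1.2, 22.3]
opening: 0.0
grasp_force: 11.1
```

The force climbs with no further travel, so the bottom is at z = 0.1098. I'll release fully and repeat.

Request:
jog_arm(
  rows=[
    [0, [0, 0, -0.03], 0],
    [0, [0, 0, -0.07], 0],
    [0, [0, 0, -0.07], 0],
    [0, [0, 0, -0.07], 0],
  ],
)

```text
t: 4.32
tool_pos: [0.6052, 0.0334, 0.1373]
eef_rot: [0.118, 0.993, -0.0, -0.002]
contact_force: [0.7, -0.2, -0.8]
opening: -0.0001
grasp_force: 0.0
```

Request:
jog_arm(
  rows=[
    [0, [0, 0, 0.03], 0],
    [0, [0, 0, 0.055], 0],
    [0, [0, 0, 0.068], 0],
    [0, [0, 0, 0.07], 0],
    [0, [0, 0, 0.07], 0],
  ],
)

```text
t: 4.95
tool_pos: [0.6067, 0.0334, 0.1096]
eef_rot: [0.118, 0.993, -0.0, -0.001]
contact_force: [-16.2, -0.0, 30.7]
opening: -0.0003
grasp_force: 15.5
```

Request:
jog_arm(
  rows=[
    [0, [0, 0, -0.03], 0],
    [0, [0, 0, -0.07], 0],
    [0, [0, 0, -0.07], 0],
    [0, [0, 0, -0.07], 0],
  ],
)

```text
t: 5.45
tool_pos: [0.6053, 0.0334, 0.137]
eef_rot: [0.118, 0.993, -0.0, -0.002]
contact_force: [0.1, -0.0, -1.0]
opening: 0.0002
grasp_force: 0.0
```

```bash
python3 - <<'E'
from h import *
s=get_state();print(s["t"],s["tool_pos"],s["contact_force"])
p,d,W=knob("wrist");save(cv2.resize(p[:220,100:480],(760,440)),"w3.png")
ok=(d>0)&(W[...,2]>.12)&(W[...,2]<.14)&(np.hypot(W[...,0]-.608,W[...,1]-.033)<.035);print(ok.sum(),np.median(W[ok],0))
E
```

```text
5.45 [0.60530197 0.03335746 0.13704046] [ 0.14410883 -0.03306113 -0.95041421]
5891 [0.59260298 0.03789374 0.13420219]
```

View pics/w3.png

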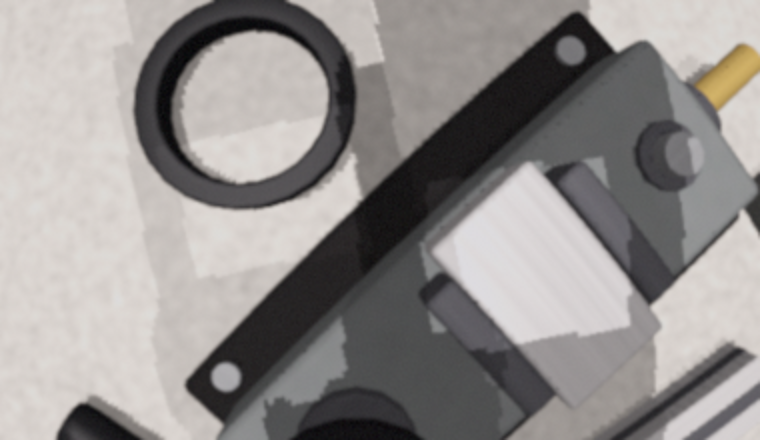

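The crop shows the pin emerging at (730,75), with the fixture in place. I'll keep stroking with a little less overtravel.

Request:
jog_arm(
  rows=[
    [0, [0.0, 0, 0.03], 0],
    [0, [0, 0, 0.055], 0],
    [0, [0, 0, 0.064], 0],
    [0, [0, 0, 0.067], 0],
    [0, [0, 0, 0.067], 0],
  ],
)

```text
t: 6.12
tool_pos: [0.6069, 0.0333, 0.1097]
eef_rot: [0.118, 0.993, -0.0, -0.0]
contact_force: [-11.8, -0.1, 23.1]
opening: 0.0
grasp_force: 11.8
```

Request:
jog_arm(
  rows=[
    [0, [0, 0, -0.03], 0],
    [0, [0, 0, -0.067], 0],
    [0, [0, 0, -0.067], 0],
    [0, [0, 0, -0.067], 0],
  ],
)

```text
t: 6.62
tool_pos: [0.6055, 0.0333, 0.1373]
eef_rot: [0.118, 0.993, -0.0, -0.001]
contact_force: [0.2, 0.2, 0.4]
opening: -0.0
grasp_force: 0.0
```

Request:
jog_arm(
  rows=[
    [0, [0.0, 0, 0.03], 0],
    [0, [0, 0, 0.055], 0],
    [0, [0, 0, 0.064], 0],
    [0, [0, 0, 0.067], 0],
    [0, [0, 0, 0.067], 0],
  ],
)

```text
t: 7.25
tool_pos: [0.6069, 0.0333, 0.1097]
eef_rot: [0.118, 0.993, -0.0, -0.0]
contact_force: [-11.0, -0.1, 23.6]
opening: 0.0001
grasp_force: 12.2
```

Request:
jog_arm(
  rows=[
    [0, [0, 0, -0.03], 0],
    [0, [0, 0, -0.067], 0],
    [0, [0, 0, -0.067], 0],
    [0, [0, 0, -0.067], 0],
  ],
)

```text
t: 7.75
tool_pos: [0.6054, 0.0333, 0.1371]
eef_rot: [0.118, 0.993, -0.0, -0.002]
contact_force: [-0.9, 0.1, -0.7]
opening: 0.0003
grasp_force: 0.0
```

Request:
jog_arm(
  rows=[
    [0, [0.0, 0, 0.03], 0],
    [0, [0, 0, 0.055], 0],
    [0, [0, 0, 0.064], 0],
    [0, [0, 0, 0.067], 0],
    [0, [0, 0, 0.067], 0],
  ],
)

```text
t: 8.38
tool_pos: [0.6069, 0.0333, 0.1097]
eef_rot: [0.118, 0.993, -0.0, -0.0]
contact_force: [-11.6, -0.6, 25.3]
opening: 0.0002
grasp_force: 12.3
```

Request:
jog_arm(
  rows=[
    [0, [0, 0, -0.03], 0],
    [0, [0, 0, -0.07], 0],
    [0, [0, 0, -0.13], 0],
    [0, [0, 0, -0.16], 0],
    [0, [0, 0, -0.16], 0],
  ],
)

```text
t: 9.0
tool_pos: [0.6069, 0.0332, 0.1861]
eef_rot: [0.118, 0.993, 0.0, 0.001]
contact_force: [-0.3, 0.3, -0.8]
opening: 0.0001
grasp_force: 0.0
```

```bash
cat > m.py <<'E'
from h import *
import sys
s=get_state();print(s["t"],s["tool_pos"],s["contact_force"])
p,d,W=knob("wrist");h=cv2.cvtColor(p,cv2.COLOR_RGB2HSV)
save(p,sys.argv[1])
C=np.array([.607,.034])
for b in boxes_of("wrist","release_top")[:1]+boxes_of("wrist","pin_end")[:1]:
    u,v=np.round(b["uv"]).astype(int);print(b["score"],u,v,W[v,u])
ok=(h[...,0]>12)&(h[...,0]<32)&(h[...,1]>110)&(h[...,2]>60)&(W[...,2]>.03)&(W[...,2]<.055)
P=W[ok];r=np.hypot(*(P[:,:2]-C).T);print("pin",ok.sum(),np.percentile(r,[2,50,95,98,100]))
E
python3 m.py w4.png
```

```text
9.0 [0.60692904 0.03323983 0.18609568] [-0.32853165  0.26666865 -0.82165574]
0.86 410 81 [0.53005226 0.15980806 0.07802198]
0.71 444 43 [0.4989379  0.21687766 0.04736141]
pin 464 [0.19151383 0.20876875 0.22682352 0.22826108 0.22985418]
```

View pics/w4.png

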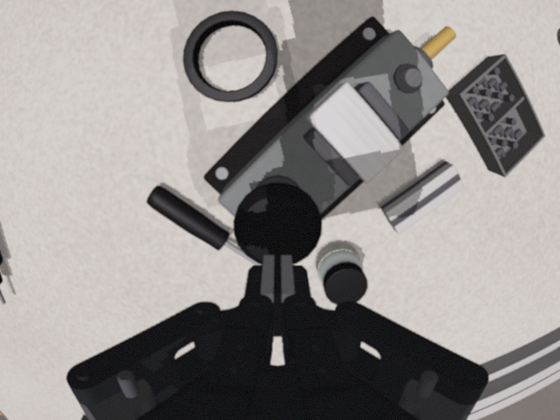

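The wrist view shows the pin well out, its end at (450,35), about 230 mm from the knob axis (231 mm is fully out), and the knob up. One more stroke will check that nothing changes.

Request:
jog_arm(
  rows=[
    [0, [0.0, 0, 0.08], 0],
    [0, [0, 0, 0.12], 0],
    [0, [0, 0, 0.15], 0],
    [0, [0, 0, 0.16], 0],
    [0, [0, 0, 0.16], 0],
  ],
)

```text
t: 9.78
tool_pos: [0.6061, 0.0333, 0.1097]
eef_rot: [0.118, 0.993, -0.0, -0.002]
contact_force: [-13.5, -0.4, 22.4]
opening: -0.0
grasp_force: 11.3
```

Request:
jog_arm(
  rows=[
    [0, [0, 0, -0.03], 0],
    [0, [0, 0, -0.07], 0],
    [0, [0, 0, -0.13], 0],
    [0, [0, 0, -0.16], 0],
    [0, [0, 0, -0.16], 0],
  ],
)

```text
t: 10.4
tool_pos: [0.6072, 0.0332, 0.1867]
eef_rot: [0.118, 0.993, 0.0, 0.001]
contact_force: [0.0, 0.2, -0.7]
opening: 0.0
grasp_force: 0.0
```

```bash
python3 m.py w5.png
```

```text
10.4 [0.60718295 0.03324218 0.18670261] [ 0.04442702  0.24176678 -0.73375836]
0.58 408 82 [0.53097797 0.15855181 0.07693049]
0.96 442 41 [0.49718334 0.21539834 0.04743575]
pin 462 [0.19100111 0.20866173 0.22684407 0.22776108 0.22978713]
```

The pin didn't move, so it is fully out. Handing in.

```bash
python3 -c "
from station import order
print(order.sign_off())"
```

```text
the job is handed in; nothing more can be done
None
```

The fixture is pumped up after six full strokes: the brass pin measures fully out (a sixth stroke didn't move it), the plunger is up, the arm is clear, and the job is handed in.

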